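Find the socket that fits the clamped typodont nut

TASK

Try the coloured sockets on the brass nut of the typodont base in the bench clamp until you find the one that fits, going right down over the nut until its rim is home on the washer. Finish still holding that socket by its grip, upright and fully seated on the nut, ready for tightening; do not let go of it. Leave the sockets that do not fit standing upright on the bench, and do not disturb the dental model, plier, bite block, jar or bottle.

Things in the scene. Friction and masses are not known exactly. Their poses are not given: they have to be found in the camera images.
- nut_seat (a point): Foot of the brass hex nut on the clamped typodont base: on the nut's upright axis, at the washer face (44 mm wide, 48 mm above the bench) where a fitting socket's rim comes to rest. z up. Two of the six flats face along this frame's +x and -x; the angle repeats every 60 degrees. The nut cannot turn.
- nut_top (a point): Top face of that nut, 15 mm above nut_seat. Its size changes from time to time and is not given: 14, 18 or 22 mm across flats, a dark stud rising to 35, 26 or 17 mm above the washer. A socket too small stops with its rim 13 to 15 mm above the washer; one too large slips over the hexagon, but its closed end stops on the stud, rim 6 mm or more above the washer.
- clamp: Blue bench clamp with dark jaws, fixed to the bench, holding the steel base. Origin on the bench below the nut; reaches 55 mm to either side along its x, 45 mm along -y, 102 mm along +y, all below the washer. Two spare bases with the other nuts stand fixed 0.19 m along +x, 70 mm to either side (stud tops up to 83 mm high); not used.
- socket_small: Steel socket standing open end down, about 0.2 kg. Origin: centre of its rim (underside), z up. Hexagon 34 mm across flats outside, 46 mm high; on top a flat yellow grip 30 mm along x, 16 thick along y, 40 tall (46 to 86 above the rim), pinched across y. Hex opening 16.2 mm across flats, two flats facing along x, 37.5 deep, 2 mm lead-in at the mouth. Fits the 14 mm nut.
- socket_medium: Steel socket standing open end down, about 0.2 kg. Origin: centre of its rim (underside), z up. Hexagon 34 mm across flats outside, 46 mm high; on top a flat blue grip 30 mm along x, 16 thick along y, 40 tall (46 to 86 above the rim), pinched across y. Hex opening 20.2 mm across flats, two flats facing along x, 28.5 deep, 2 mm lead-in at the mouth. Fits the 18 mm nut.
- socket_large: Steel socket standing open end down, about 0.2 kg. Origin: centre of its rim (underside), z up. Hexagon 34 mm across flats outside, 46 mm high; on top a flat red grip 30 mm along x, 16 thick along y, 40 tall (46 to 86 above the rim), pinched across y. Hex opening 24.2 mm across flats, two flats facing along x, 19.5 deep, 2 mm lead-in at the mouth. Fits the 22 mm nut.
- dental_model: Pink plastic dental model with white teeth, about 60 x 60 x 31 mm. Origin: centre of the underside. A bystander.
- plier: Chrome Weingart plier lying flat, 140 mm long along its x, 50 mm wide, 11 mm high. Origin: under its pivot. A bystander.
- bite_block: Green silicone bite block, stepped wedge 20 x 46 x 29 mm. Origin: centre of the underside. A bystander.
- jar: Frosted glass jar, 72 mm wide and 85 mm high, with instruments standing in it up to 150 mm. Origin: centre of the underside. A bystander.
- primer_bottle: Small amber bottle with a black cap, 34 mm wide, 70 mm high. Origin: centre of the underside. A bystander.
Mind the look-alikes: they are no part of the job. What is shaped like the socket_large but purple is not meant.

How it is judged (in metres and radians):
At the end, for the whole second after the job is handed in: One socket is on the clamped nut, rim within 3 mm of the washer (only the fitting one gets there) and 4 mm of the axis, upright to 0.1 rad, still, gripped by the fingers (over 2 N); the other two stand upright (0.1 rad) and still on the bench (rim under 6 mm up) (((horizontal distance between socket_small and nut_seat below 0.004 m and z of socket_small in the frame of nut_seat between -0.004 and 0.003 m and angle between each of socket_small, socket_medium, socket_large's own z axis and vertical below 0.1 rad and linear speed of each of socket_small, socket_medium, socket_large below 0.03 m/s and contact force between the fingers and socket_small above 2 N and height (world z) of each of socket_medium, socket_large below 0.006 m) or (horizontal distance between socket_medium and nut_seat below 0.004 m and z of socket_medium in the frame of nut_seat between -0.004 and 0.003 m and angle between each of socket_medium, socket_small, socket_large's own z axis and vertical below 0.1 rad and linear speed of each of socket_medium, socket_small, socket_large below 0.03 m/s and contact force between the fingers and socket_medium above 2 N and height (world z) of each of socket_small, socket_large below 0.006 m) or (horizontal distance between socket_large and nut_seat below 0.004 m and z of socket_large in the frame of nut_seat between -0.004 and 0.003 m and angle between each of socket_large, socket_small, socket_medium's own z axis and vertical below 0.1 rad and linear speed of each of socket_large, socket_small, socket_medium below 0.03 m/s and contact force between the fingers and socket_large above 2 N and height (world z) of each of socket_small, socket_medium below 0.006 m))); the arm keeps its last pose, push and grip.
It fails at once if the dental model is pushed more than 20 mm or knocked over (distance of dental_model from where it was at the start of the episode above 0.02 m or angle between dental_model's own z axis and vertical above 0.5 rad).
It fails at once if the plier is pushed more than 20 mm or knocked over (distance of plier from where it was at the start of the episode above 0.02 m or angle between plier's own z axis and vertical above 0.5 rad).
It fails at once if the bite block is pushed more than 20 mm or knocked over (distance of bite_block from where it was at the start of the episode above 0.02 m or angle between bite_block's own z axis and vertical above 0.5 rad).
It fails at once if the jar is pushed more than 20 mm or knocked over (distance of jar from where it was at the start of the episode above 0.02 m or angle between jar's own z axis and vertical above 0.5 rad).
It fails at once if the primer bottle is pushed more than 20 mm or knocked over (distance of primer_bottle from where it was at the start of the episode above 0.02 m or angle between primer_bottle's own z axis and vertical above 0.5 rad).
It also fails if it takes over 64 s, if anything falls off the work surface, if the arm or the gripper's body presses on something with over 40 N, if the wrist force passes 120 N, or if a joint passes its speed limit or range.

ROBOT

A 6-joint arm with a two-finger parallel gripper is mounted at the origin on the work surface. World frame = base frame: x ahead of the robot, y to its left, z up, the work surface at z = 0. Lengths are in mm, angles in degrees, forces in N, time in s.
With the tool pointing down it reaches from about 400 to 825 mm from the base axis. Payload 7 kg.
Tool frame: the origin (TCP) lies on the centre line of the jaws, within the pads' length; the fingertips stand 17 mm ahead of it and the grasp point (between the pads) lies 2 mm behind it; z points along the fingers, x is the direction in which the jaws open and shut, and the axes are right-handed (so a half turn about z gives the same grasp; the last joint's range is limited). The gripper opens to 88 mm and grips with 3 to 60 N. Pads are 19 mm wide; open, the fingers measure 130 mm over their backs; the gripper's body (78 mm by 193 mm) begins 47 mm behind the grasp point.
Start: joints at [92.481, 20.546, 0.682, 0, -70.136, -16.507], TCP at [163.605, 654.85, 243.561] pointing down, gripper open.
Joint ranges: [-176.03, 176.03], [-82.01, 121.73], [-58.28, 71.71], [-173.87, 95.51], [-174.79, -0.11], [-173.66, 173.66]. Speed limits (degrees/s): [136.94, 136.94, 172.46, 180, 180, 180].

INTERFACE

Orientations are given as a 3x3 rotation matrix whose columns are the frame's x, y, z axes.
In Python, from bench import manip gives the robot as it stands.
- The arm moves only by the tool arm_command, never from a script. Its argument "plan" is a list of rows, each an object with "linear": the shift along the tool's x, y, z in cm, a list of three; "roll": the turn about the tool's z in rad; "jaw": the finger opening in cm, from 0 to 8.76. In form: [{"linear": [x, y, z], "roll": roll, "jaw": jaw}, ...]. A call has 1 to 20 rows; each row is the pose to reach, as a shift and turn from the pose commanded when the call began, along the tool's axes at that moment; what a row does not reach only later rows make up. A row lasts 1/12 s, in which the tool goes at most 41.7 mm and 7.16 degrees, less where a joint would pass 70% of its speed; a pose out of reach is approached as far as the arm can. A call with a gripper value outside its range is refused whole. The fingers move at their own pace and stop on an object; "grip_force" is the grip in N (left out, the last holds). Time passes only in rows, so rows that repeat a pose let the fingers close. It gives the time, the measured TCP pose, the force and the opening at its end, in the units of the state.
- manip.read_state(): the state, without advancing time (a new reading comes with each control period).
- manip.capture(name): name is "scene" or "top" or "wrist"; returns a dict with "img" (480x640x3 uint8, blue, green, red), "mtx" (3x3 intrinsics, pixels), "R" (3x3) and "t" (3): a world point X has camera coordinates R X + t. Camera axes: x right, y down, z forward; pixel columns grow to the right and rows downward; lengths in mm; the calibration is good to about 2 mm. A picture is of the moment at which its call begins. There is no depth.
- manip.sign_off(): hands the job in, once; it reports no verdict.
The state is a dict: "clock": time; "joint_positions": joint angles; "dq": joint speeds; "joint_efforts": joint torques, N m; "eef_pos": TCP position; "ee_rot": TCP orientation; "wrist_force": force on the tool from outside, world axes, zero at the start; "wrist_torque": the same for the moment, N m; "width": finger opening in mm.
Only numpy, scipy, OpenCV 4.12 (cv2) and the standard library are available. Lean on these libraries where they do the work, as an engineer would, in place of code of your own. Each camera call takes 0.05 s, during which the arm holds its last target.

## Working session

There is one attempt and no reset: what is moved stays moved. The work goes in short steps, Python scripts to look and compute and a tool call to move; the robot and the scene stay as the last step left them, time stands still between calls to the robot, and variables do not carry over. Pictures are saved under pics/ and viewed, and the job is handed in when it is done.

Besides the shell and the picture viewer there is one more tool, called after "Request:" as a command line: name --argument value ..., lists and objects as JSON in quotes. arm_command: Moves the arm, as the interface text tells. Its arguments: {"type":"object","properties":{"plan":{"type":"array","items":{"type":"object","properties":{"linear":{"type":"array","items":{"type":"number"}},"roll":{"type":"number"},"jaw":{"type":"number"}}}},"grip_force":{"type":"number"}},"required":["plan"]}

```bash
mkdir -p pics; cat > h.py <<'E'
import numpy as np, cv2
from bench import manip
def snap(n,tag):
    c=manip.capture(n); cv2.imwrite(f'pics/{tag}.png',c['img']); np.savez(f'pics/{tag}.npz',**{k:c[k] for k in('img','mtx','R','t')}); return c
def ld(tag): return dict(np.load(f'pics/{tag}.npz'))
def ray(c,u,v,z):
    R,t,K=np.array(c['R']),np.array(c['t']).ravel(),np.array(c['mtx'])
    C=-R.T@t; d=R.T@np.linalg.inv(K)@np.array([u,v,1.0])
    return C+d*(z-C[2])/d[2]
def proj(c,X):
    R,t,K=np.array(c['R']),np.array(c['t']).ravel(),np.array(c['mtx'])
    p=K@(R@np.array(X,float)+t); return p[:2]/p[2]
E
python3 - <<'E'
from h import *
for n in('scene','top','wrist'):
    c=snap(n,n+'0'); R,t=np.array(c['R']),np.array(c['t']).ravel(); print(n,np.round(-R.T@t),np.round(R,2).tolist())
s=manip.read_state(); print(s['eef_pos'],s['ee_rot'],s['width'],s['clock'])
E
```

```text
scene [1132. -538.  949.] [[0.69, 0.72, -0.02], [0.53, -0.53, -0.66], [-0.48, 0.45, -0.75]]
top [ 491.    5. 1018.] [[0.01, -1.0, 0.02], [-1.0, -0.01, -0.08], [0.09, -0.02, -1.0]]
wrist [239. 635. 385.] [[-0.24, -0.97, 0.0], [-0.93, 0.23, 0.29], [-0.28, 0.07, -0.96]]
[163.53974107 654.52542598 242.82966167] [[-2.42427794e-01 -9.70169439e-01 -1.57814631e-04]
 [-9.70168575e-01  2.42427790e-01 -1.30500087e-03]
 [ 1.30433061e-03 -1.63261687e-04 -9.99999136e-01]] 87.74704969329768 0.15
```

View pics/scene0.png

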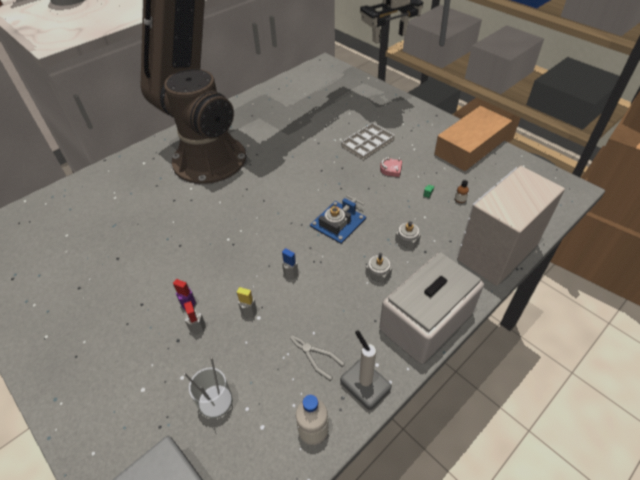

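View pics/top0.png

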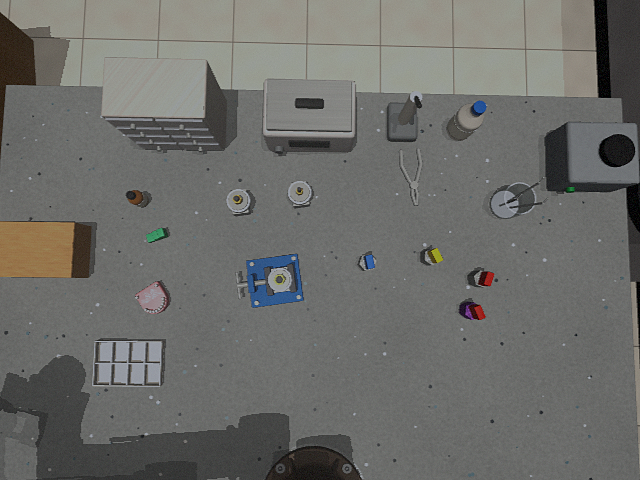

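View pics/wrist0.png

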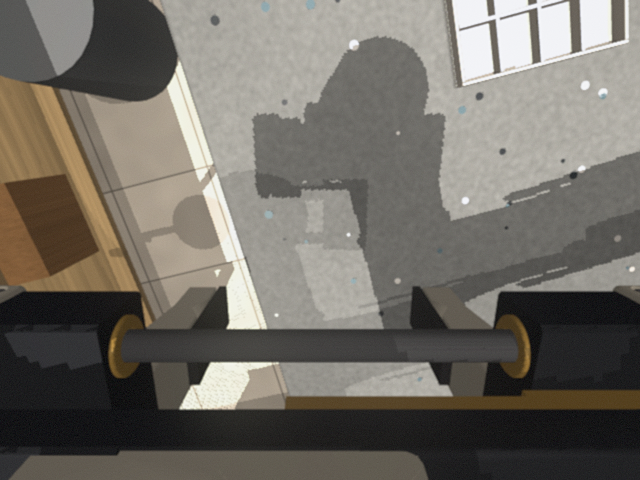

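The scene shows the clamp near top-view pixel (280,280), blue socket (368,262), yellow (433,256), and red on steel (484,279). The red one on a purple body (473,311) is the look-alike. I'll zoom in on these.

```bash
python3 - <<'E'
from h import *
c=ld('top0')['img']; d=ld('scene0')['img']
a=cv2.resize(c[240:320,230:310],(400,400),interpolation=cv2.INTER_CUBIC)
b=cv2.resize(c[240:330,350:500][:, :],(600,360),interpolation=cv2.INTER_CUBIC)
cv2.imwrite('pics/z1.png',a)
cv2.imwrite('pics/z2.png',b)
e=cv2.resize(d[190:290,300:430],(780,600),interpolation=cv2.INTER_CUBIC);cv2.imwrite('pics/z3.png',e)
T=ld('top0')
for n,uv,z in(('nut',(280,281),63),('blue',(368,262),86),('yel',(433,256),86),('red',(485,279),86),('stud1',(238,199),70),('stud2',(299,191),80),('purple',(477,312),86),('plier',(413,185),5),('jar',(503,205),0)): print(n,ray(T,*uv,z).round(1))
E
```

```text
nut [487.   78.1  63. ]
blue [ 530.3 -112.3   86. ]
yel [ 545.3 -253.5   86. ]
red [ 497.  -366.3   86. ]
stud1 [666.  173.8  70. ]
stud2 [684.2  39.4  80. ]
purple [ 426.1 -347.6   86. ]
plier [ 719.  -229.4    5. ]
jar [ 675.3 -447.6    0. ]
```

View pics/z1.png

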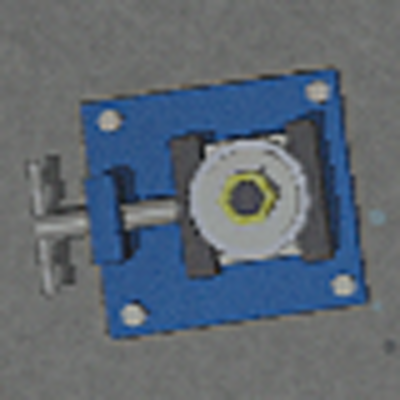

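View pics/z2.png

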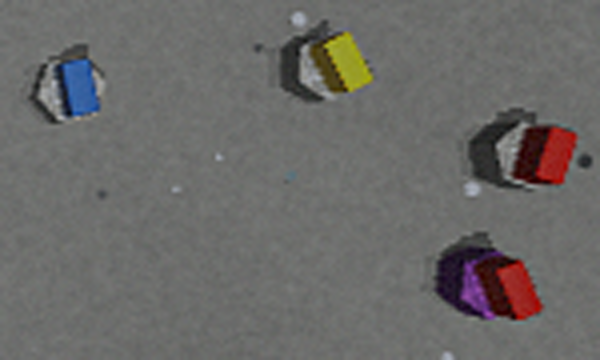

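View pics/z3.png

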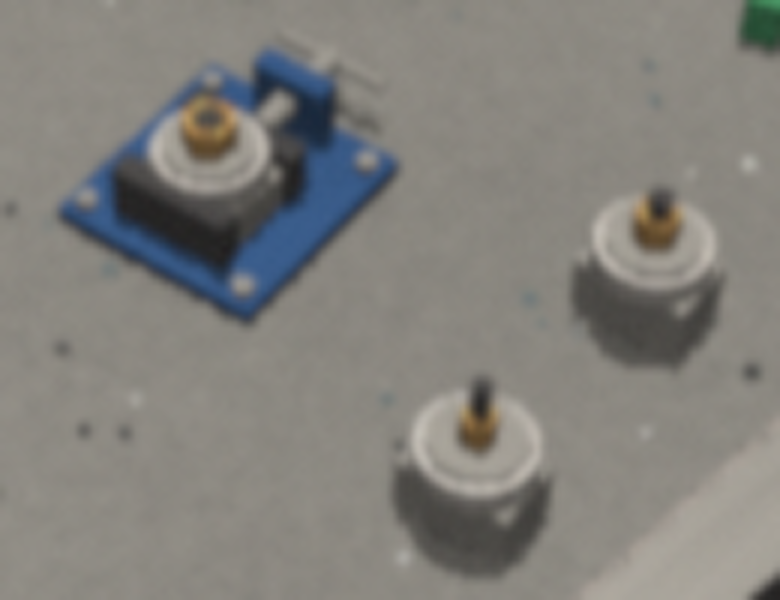

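The clamped nut looks like the 22 mm one, because it is the widest and its stud is barely proud of it. That points to the red socket on the steel body. I'll check with a wrist view above the nut.

Request:
arm_command --plan '[{"linear":[48.1,-45.4,3],"roll":0,"jaw":8.7},{"linear":[48.1,-45.4,3],"roll":0,"jaw":8.7},{"linear":[48.1,-45.4,3],"roll":0,"jaw":8.7},{"linear":[48.1,-45.4,3],"roll":0,"jaw":8.7},{"linear":[48.1,-45.4,3],"roll":0,"jaw":8.7},{"linear":[48.1,-45.4,3],"roll":0,"jaw":8.7},{"linear":[48.1,-45.4,3],"roll":0,"jaw":8.7},{"linear":[48.1,-45.4,3],"roll":0,"jaw":8.7},{"linear":[48.1,-45.4,3],"roll":0,"jaw":8.7},{"linear":[48.1,-45.4,3],"roll":0,"jaw":8.7},{"linear":[48.1,-45.4,3],"roll":0,"jaw":8.7},{"linear":[48.1,-45.4,3],"roll":0,"jaw":8.7},{"linear":[48.1,-45.4,3],"roll":0,"jaw":8.7},{"linear":[48.1,-45.4,3],"roll":0,"jaw":8.7},{"linear":[48.1,-45.4,3],"roll":0,"jaw":8.7},{"linear":[48.1,-45.4,3],"roll":0,"jaw":8.7},{"linear":[48.1,-45.4,3],"roll":0,"jaw":8.7},{"linear":[48.1,-45.4,3],"roll":0,"jaw":8.7},{"linear":[48.1,-45.4,3],"roll":0,"jaw":8.7},{"linear":[48.1,-45.4,3],"roll":0,"jaw":8.7}]'

```text
clock: 1.82
eef_pos: [487.2, 78.8, 213.6]
ee_rot: [[-0.242, -0.97, -0.0], [-0.97, 0.242, 0.0], [-0.0, 0.0, -1.0]]
wrist_force: [0.4, 0.3, 0.1]
width: 86.8
```

```bash
python3 - <<'E'
from h import *
c=snap('wrist','wn'); T=snap('top','tn'); s=manip.read_state(); print(s['joint_positions'])
print(proj(c,[487,78,63]),proj(c,[487,78,48]))
E
```

```text
[ 3.21021099e+01  4.62925595e+00 -2.42133586e+01 -3.92435505e-03
 -6.11342260e+01  4.39854368e+01]
[319.30967519 232.90614271] [319.29081629 228.50184694]
```

View pics/wn.png

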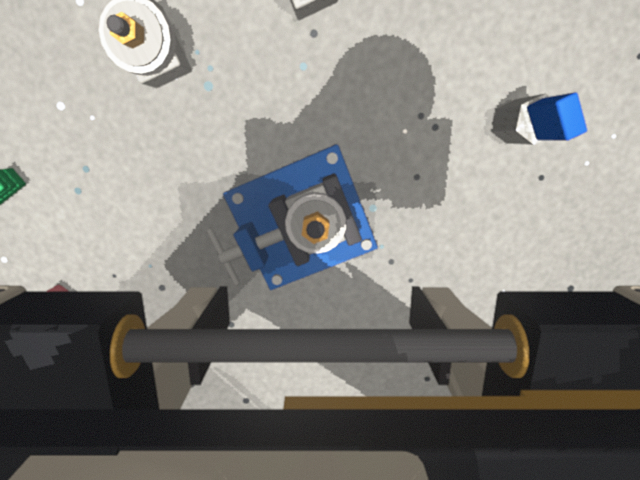

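```bash
python3 - <<'E'
from h import *
c=ld('wn'); a=cv2.resize(c['img'][185:265,275:360],(850,800)[:2],interpolation=cv2.INTER_CUBIC); cv2.imwrite('pics/z4.png',cv2.resize(a,(600,565)))
T=ld('tn'); a=T['img'][255:305,255:305]; cv2.imwrite('pics/z5.png',cv2.resize(a,(500,500),interpolation=cv2.INTER_CUBIC))
hsv=cv2.cvtColor(c['img'],cv2.COLOR_BGR2HSV)
for v in range(205,252,3): print(v,[tuple(int(k) for k in hsv[v,u]) for u in range(296,340,4)])
E
```

```text
205 [(15, 10, 150), (15, 13, 122), (23, 8, 122), (15, 9, 119), (26, 14, 125), (15, 8, 121), (21, 14, 124), (15, 8, 124), (23, 16, 124), (15, 11, 141), (15, 10, 152)]
208 [(13, 13, 138), (25, 13, 120), (20, 13, 122), (20, 13, 122), (17, 14, 125), (15, 12, 123), (21, 14, 124), (18, 10, 125), (10, 12, 123), (15, 17, 123), (13, 12, 152)]
211 [(21, 15, 120), (23, 8, 121), (20, 13, 121), (25, 12, 125), (24, 10, 122), (18, 51, 121), (23, 16, 125), (21, 14, 126), (18, 10, 123), (13, 14, 126), (24, 11, 121)]
214 [(20, 13, 120), (20, 13, 121), (30, 6, 118), (16, 36, 122), (16, 123, 110), (17, 142, 115), (17, 101, 109), (21, 13, 138), (15, 12, 127), (19, 15, 140), (20, 12, 129)]
217 [(25, 13, 120), (20, 12, 123), (17, 90, 113), (17, 133, 117), (17, 141, 146), (17, 148, 172), (17, 151, 165), (16, 94, 117), (19, 17, 166), (18, 16, 161), (20, 17, 137)]
220 [(25, 13, 119), (25, 12, 123), (17, 136, 142), (18, 151, 157), (16, 136, 137), (17, 132, 149), (18, 158, 218), (17, 152, 185), (17, 72, 121), (20, 19, 162), (23, 14, 149)]
223 [(26, 14, 124), (30, 8, 121), (18, 148, 153), (16, 126, 123), (98, 16
[... 929 characters left out ...]
, 13, 227), (23, 4, 252)]
241 [(20, 11, 145), (18, 11, 120), (17, 14, 124), (15, 32, 129), (17, 148, 152), (17, 137, 154), (16, 88, 180), (23, 13, 156), (16, 17, 161), (20, 3, 252), (30, 2, 253)]
244 [(8, 14, 150), (21, 13, 138), (30, 12, 126), (23, 17, 122), (19, 22, 126), (21, 14, 129), (18, 16, 161), (23, 15, 156), (25, 6, 252), (120, 2, 254), (19, 8, 254)]
247 [(10, 9, 88), (10, 10, 149), (15, 10, 148), (15, 12, 126), (18, 11, 121), (19, 13, 154), (23, 14, 162), (0, 1, 243), (120, 1, 254), (90, 1, 253), (108, 160, 199)]
250 [(150, 4, 66), (120, 12, 66), (15, 11, 134), (9, 12, 147), (23, 14, 150), (16, 17, 197), (120, 3, 252), (0, 0, 255), (112, 11, 248), (108, 166, 207), (108, 164, 205)]
```

View pics/z4.png

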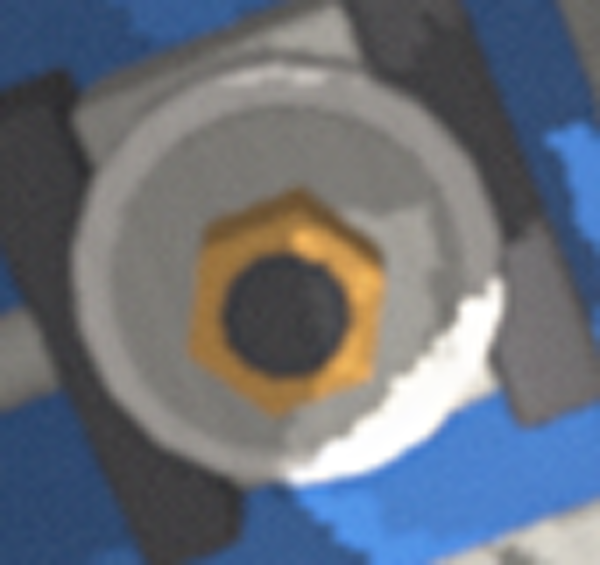

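View pics/z5.png

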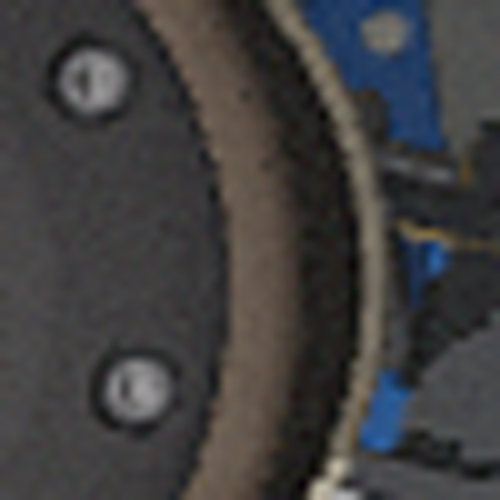

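```bash
cat >> h.py <<'E'
def pts2w(c,cnt,z): return np.array([ray(c,u,v,z)[:2] for u,v in cnt.reshape(-1,2)])
def hexfit(P):
    # width across parallel sides vs direction, of convex hull
    best=[]
    for a in np.arange(0,180,0.5):
        d=np.array([np.cos(np.radians(a)),np.sin(np.radians(a))]); p=P@d
        best.append((a,p.max()-p.min()))
    return np.array(best)
E
python3 - <<'E'
from h import *
c=ld('wn'); k=8
sub=c['img'][185:265,275:360]; big=cv2.resize(sub,None,fx=k,fy=k,interpolation=cv2.INTER_LINEAR)
def toimg(q): return (q+0.5)/k-0.5+np.array([275,185])
hsv=cv2.cvtColor(big,cv2.COLOR_BGR2HSV)
m=((hsv[...,1]>65)&(hsv[...,0]<25)).astype(np.uint8)*255
cs,_=cv2.findContours(m,cv2.RETR_EXTERNAL,cv2.CHAIN_APPROX_NONE); cn=max(cs,key=cv2.contourArea)
# brass base+top outline; project at both heights
for z in(63,48):
    P=pts2w(c,toimg(cn.reshape(-1,2).astype(float)),z); w=hexfit(P)
    s=[(a,np.mean([w[int((a+60*i)%180*2),1] for i in range(3)])) for a in np.arange(0,60,.5)]
    print(z,P.mean(0),(P.max(0)+P.min(0))/2,min(s,key=lambda x:x[1]),max(s,key=lambda x:x[1]), [w[int((min(s,key=lambda x:x[1])[0]+60*i)%180*2),1] for i in range(3)])
ms=((hsv[...,2]<95)&(hsv[...,1]<60)).astype(np.uint8)*255
n,l,st,ce=cv2.connectedComponentsWithStats(ms)
for i in range(1,n):
    if st[i,4]>3000: print(st[i],toimg(ce[i]))
E
```

```text
63 [492.1801313   80.27304712] [492.21481816  80.62132361] (np.float64(8.0), np.float64(24.225363515918264)) (np.float64(39.0), np.float64(26.7801310843943)) [np.float64(25.192756827294033), np.float64(22.7844542448085), np.float64(24.698879475652262)]
48 [488.56892292  81.34186172] [488.60538927  81.70800543] (np.float64(8.0), np.float64(25.468168229520888)) (np.float64(39.0), np.float64(28.1539999685789)) [np.float64(26.485190557464193), np.float64(23.953337721570534), np.float64(25.96597640952794)]
[    0     0   357   640 47853] [288.55353504 228.00057859]
[  385     0   247   282 24247] [338.43404081 197.98797016]
[  256   290   135   134 13949] [314.88016614 229.1961655 ]
```

```bash
python3 - <<'E'
from h import *
c=ld('wn');T=ld('top0')
print('stud wrist',ray(c,314.88,229.2,65))
# stud in top0
k=8
u0,v0=255,255
sub=T['img'][v0:v0+50,u0:u0+50]; big=cv2.resize(sub,None,fx=k,fy=k,interpolation=cv2.INTER_LINEAR); hsv=cv2.cvtColor(big,cv2.COLOR_BGR2HSV)
f=lambda q:(np.array(q)+.5)/k-.5+np.array([u0,v0])
m=((hsv[...,1]>90)&(hsv[...,0]>18)&(hsv[...,0]<35)).astype(np.uint8)*255
cs,_=cv2.findContours(m,cv2.RETR_EXTERNAL,cv2.CHAIN_APPROX_NONE); cn=max(cs,key=cv2.contourArea)
P=pts2w(T,f(cn.reshape(-1,2)),63); w=hexfit(P)
s=[(a,np.mean([w[int((a+60*i)%180*2),1] for i in range(3)])) for a in np.arange(0,60,.5)]
print('top nut',(P.max(0)+P.min(0))/2,cv2.minEnclosingCircle(P.astype(np.float32)),min(s,key=lambda x:x[1]),max(s,key=lambda x:x[1]))
# washer in wrist: ellipse through hand-read edge points of z4 (scale 600/85)
e=600/85
w4=np.array([[72,270],[95,165],[290,65],[420,110],[500,230],[505,300],[450,410],[300,483],[160,420],[90,340]])
Pw=pts2w(c,(w4+.5)/e-.5+np.array([275,185]),48); (cc,ax,an)=cv2.fitEllipse(Pw.astype(np.float32)); print('washer wrist',cc,ax)
w1=np.array([[190,200],[250,142],[310,200],[250,258]])/5+np.array([230,240])-.4
Pw=pts2w(T,w1,48); print('washer top',Pw.mean(0),np.ptp(Pw,axis=0))
# plate orientation
for C,z,box in((T,3,(240,245,310,312)),(c,3,(220,140,385,292))):
    hs=cv2.cvtColor(C['img'],cv2.COLOR_BGR2HSV); mm=((hs[...,0]>100)&(hs[...,0]<120)&(hs[...,1]>120)).astype(np.uint8)*255
    b=np.zeros_like(mm); b[box[1]:box[3],box[0]:box[2]]=mm[box[1]:box[3],box[0]:box[2]]
    cs,_=cv2.findContours(b,cv2.RETR_EXTERNAL,cv2.CHAIN_APPROX_NONE); cn=np.vstack([x for x in cs if cv2.contourArea(x)>50]); P=pts2w(C,cn.astype(float),z)
    print('plate',cv2.minAreaRect(P.astype(np.float32)))
E
```

```text
stud wrist [491.4885224   80.66243865  65.        ]
top nut [490.64467294  79.64891923] ((491.1550598144531, 79.74303436279297), 11.855316162109375) (np.float64(12.0), np.float64(21.943763547830912)) (np.float64(36.0), np.float64(23.01233294712294))
washer wrist (492.21038818359375, 80.02250671386719) (51.43528747558594, 54.608638763427734)
washer top [490.04110696  80.14650717] [51.46003635 53.31929578]
plate ((488.2549133300781, 97.21292877197266), (109.60289001464844, 123.25220489501953), 8.776121139526367)
plate ((487.01702880859375, 100.09745025634766), (110.95591735839844, 129.25416564941406), 8.514062881469727)
```

The nut measures about 22 mm across flats, centred near (491, 80) with the flats at about 8.5°. The clamp plate is 110 mm wide, which matches the given size. Next is the red socket.

```bash
python3 - <<'E'
from h import *
T=ld('top0'); k=8;u0,v0=465,262
big=cv2.resize(T['img'][v0:v0+36,u0:u0+40],None,fx=k,fy=k,interpolation=cv2.INTER_LINEAR); hsv=cv2.cvtColor(big,cv2.COLOR_BGR2HSV)
m=((hsv[...,1]>120)&((hsv[...,0]<8)|(hsv[...,0]>172))&(hsv[...,2]>135)).astype(np.uint8)*255
cs,_=cv2.findContours(m,cv2.RETR_EXTERNAL,cv2.CHAIN_APPROX_NONE); cn=max(cs,key=cv2.contourArea).reshape(-1,2)
P=pts2w(T,(cn+.5)/k-.5+np.array([u0,v0]),86); r=cv2.minAreaRect(P.astype(np.float32)); print(r, cv2.boxPoints(r))
s=manip.read_state(); R=np.array(s['ee_rot']); d=np.array([r[0][0],r[0][1],230])-s['eef_pos']; print(R.T@d/10, s['eef_pos'])
E
```

```text
((498.2586975097656, -374.74481201171875), (14.597868919372559, 28.49423599243164), 70.95560455322266) [[ 482.40973 -376.99542]
 [ 509.34436 -386.2931 ]
 [ 514.10767 -372.4942 ]
 [ 487.17303 -363.19653]]
[ 43.79796127 -11.99402159  -1.63752562] [487.16448121  79.22934752 213.74188236]
```

Request:
arm_command --plan '[{"linear":[43.8,-12.0,0],"roll":0.09,"jaw":8.7},{"linear":[43.8,-12.0,0],"roll":0.09,"jaw":8.7},{"linear":[43.8,-12.0,0],"roll":0.09,"jaw":8.7},{"linear":[43.8,-12.0,0],"roll":0.09,"jaw":8.7},{"linear":[43.8,-12.0,0],"roll":0.09,"jaw":8.7},{"linear":[43.8,-12.0,0],"roll":0.09,"jaw":8.7},{"linear":[43.8,-12.0,0],"roll":0.09,"jaw":8.7},{"linear":[43.8,-12.0,0],"roll":0.09,"jaw":8.7},{"linear":[43.8,-12.0,0],"roll":0.09,"jaw":8.7},{"linear":[43.8,-12.0,0],"roll":0.09,"jaw":8.7},{"linear":[43.8,-12.0,0],"roll":0.09,"jaw":8.7},{"linear":[43.8,-12.0,0],"roll":0.09,"jaw":8.7},{"linear":[43.8,-12.0,0],"roll":0.09,"jaw":8.7},{"linear":[43.8,-12.0,0],"roll":0.09,"jaw":8.7},{"linear":[43.8,-12.0,0],"roll":0.09,"jaw":8.7},{"linear":[43.8,-12.0,0],"roll":0.09,"jaw":8.7}]'

```text
clock: 3.25
eef_pos: [498.3, -374.4, 214.0]
ee_rot: [[-0.326, -0.945, 0.001], [-0.945, 0.326, -0.0], [-0.0, -0.001, -1.0]]
wrist_force: [-0.4, 0.7, -0.2]
width: 86.9
```

```bash
python3 - <<'E'
from h import *
c=snap('wrist','wr'); s=manip.read_state(); print(s['joint_positions'],s['eef_pos'])
print(proj(c,[498.3,-374.7,86]))
E
```

```text
[-1.90075742e+01  1.68448700e+01 -8.63636194e+00 -1.97361621e-03
 -6.44767802e+01  8.99503983e+01] [ 498.29547684 -374.49958966  214.09232648]
[318.71950528 240.43482645]
```

View pics/wr.png

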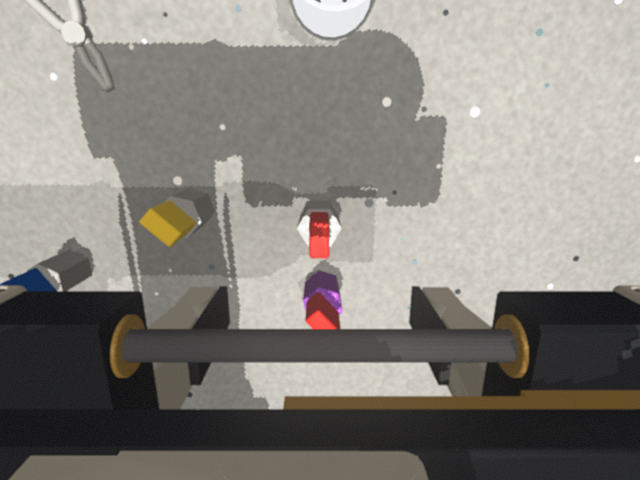

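Below the gripper is a white-bodied socket with a red grip at (319,233). The purple look-alike is at (322,300).

```bash
python3 - <<'E'
from h import *
c=ld('wr'); k=8;u0,v0=295,195
sub=c['img'][v0:v0+75,u0:u0+50]; cv2.imwrite('pics/z6.png',cv2.resize(sub,None,fx=k,fy=k,interpolation=cv2.INTER_CUBIC))
big=cv2.resize(sub,None,fx=k,fy=k,interpolation=cv2.INTER_LINEAR); hsv=cv2.cvtColor(big,cv2.COLOR_BGR2HSV)
red=(hsv[...,1]>120)&((hsv[...,0]<8)|(hsv[...,0]>172))
for th in(0,150,200,):
    m=(red&(hsv[...,2]>th)).astype(np.uint8)*255
    cs,_=cv2.findContours(m,cv2.RETR_EXTERNAL,cv2.CHAIN_APPROX_NONE); cn=max(cs,key=cv2.contourArea).reshape(-1,2)
    P=pts2w(c,(cn+.5)/k-.5+np.array([u0,v0]),86); r=cv2.minAreaRect(P.astype(np.float32)); print(th,r)
E
```

```text
0 ((502.121826171875, -376.0224304199219), (15.429902076721191, 36.4759407043457), 71.3176040649414)
150 ((498.6945495605469, -374.86358642578125), (15.429919242858887, 29.240222930908203), 71.31712341308594)
200 ((493.7533264160156, -373.27728271484375), (15.3744535446167, 18.771556854248047), 70.87047576904297)
```

View pics/z6.png

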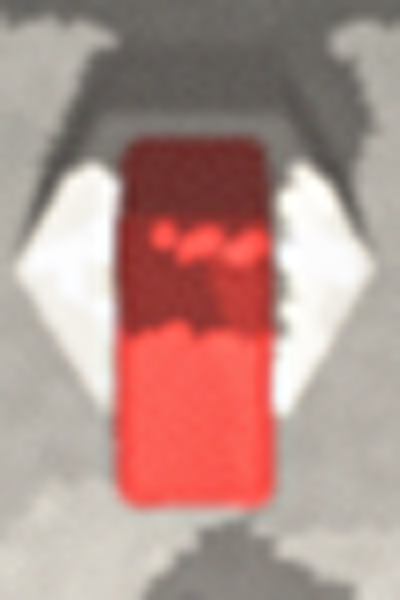

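Request:
arm_command --plan '[{"linear":[0,0,3.5],"roll":0,"jaw":6},{"linear":[0,0,7],"roll":0,"jaw":5},{"linear":[0,0,10.5],"roll":0,"jaw":5},{"linear":[0,0,13],"roll":0,"jaw":5},{"linear":[0,0,14.2],"roll":0,"jaw":5},{"linear":[0,0,14.7],"roll":0,"jaw":5},{"linear":[0,0,14.7],"roll":0,"jaw":3},{"linear":[0,0,14.7],"roll":0,"jaw":1},{"linear":[0,0,14.7],"roll":0,"jaw":1},{"linear":[0,0,14.7],"roll":0,"jaw":1},{"linear":[0,0,14.7],"roll":0,"jaw":1},{"linear":[0,0,14.7],"roll":0,"jaw":1}]' --grip_force 30

```text
clock: 4.3
eef_pos: [498.1, -376.0, 67.5]
ee_rot: [[-0.329, -0.944, 0.001], [-0.944, 0.329, -0.001], [0.0, -0.001, -1.0]]
wrist_force: [-1.2, -4.5, -0.3]
width: 15.8
```

```bash
python3 - <<'E'
from h import *
s=manip.read_state(); print(s)
E
```

```text
{'clock': 4.3, 'joint_positions': array([-1.91503255e+01,  2.49623755e+01, -1.79560097e+01,  2.74302315e-03,
       -4.69995072e+01,  8.99656956e+01]), 'dq': array([-0.28915842,  0.47594402, -0.08024595, -0.3290423 , -0.36456851,
       -0.02234711]), 'joint_efforts': array([-6.94194753e-01, -5.76617038e+01,  2.31098628e+01,  5.63718617e+00,
        5.04895987e-02, -5.21005830e-03]), 'eef_pos': array([ 498.12782808, -376.03151778,   67.47654682]), 'ee_rot': array([[-3.28582507e-01, -9.44474317e-01,  1.34225945e-03],
       [-9.44475270e-01,  3.28582123e-01, -5.03183960e-04],
       [ 3.42018670e-05, -1.43306830e-03, -9.99998973e-01]]), 'wrist_force': array([-1.21437445, -4.53606052, -0.34421012]), 'wrist_torque': array([-1.85610126,  0.82517425,  0.05122892]), 'width': 15.839832777267665}
```

Request:
arm_command --plan '[{"linear":[0,0,-1],"roll":0,"jaw":1},{"linear":[0,0,-4],"roll":0,"jaw":1},{"linear":[0,0,-8],"roll":0,"jaw":1},{"linear":[0,0,-12],"roll":0,"jaw":1},{"linear":[0,0,-14],"roll":0,"jaw":1},{"linear":[0,0,-14],"roll":0,"jaw":1},{"linear":[0,0,-14],"roll":0,"jaw":1},{"linear":[0,0,-14],"roll":0,"jaw":1}]'

```text
clock: 4.97
eef_pos: [497.0, -375.4, 205.9]
ee_rot: [[-0.329, -0.944, -0.001], [-0.944, 0.329, 0.001], [-0.001, 0.001, -1.0]]
wrist_force: [0.1, 0.6, -2.1]
width: 15.9
```

```bash
python3 - <<'E'
from h import *
c=snap('wrist','wl'); snap('scene','sl');s=manip.read_state(); print(s['eef_pos'],s['wrist_force'],s['width'],s['ee_rot'])
R=np.array(s['ee_rot']); print(R.T@(np.array([491.2,80.0,s['eef_pos'][2]])-s['eef_pos'])/10)
E
```

```text
[ 496.80093843 -375.40057337  204.94294026] [ 0.87631059 -0.46593079 -2.82127149] 16.231407577944044 [[-3.28875895e-01 -9.44369352e-01 -2.67816507e-03]
 [-9.44373045e-01  3.28873198e-01  1.40443560e-03]
 [-4.45529231e-04  2.99107192e-03 -9.99995427e-01]]
[-42.82260123  15.50583974   0.0654581 ]
```

View pics/wl.png

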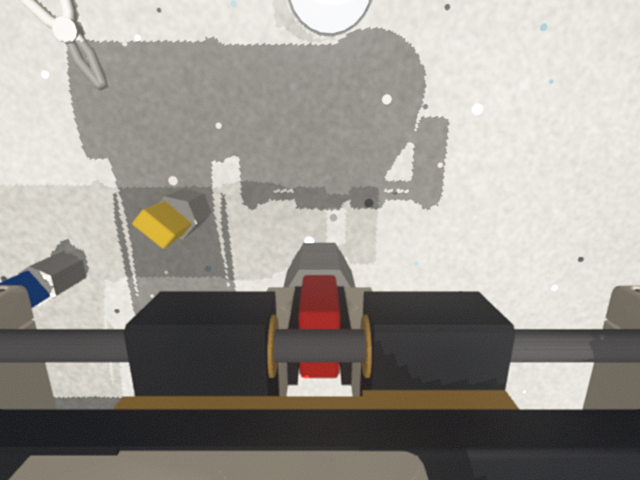

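View pics/sl.png

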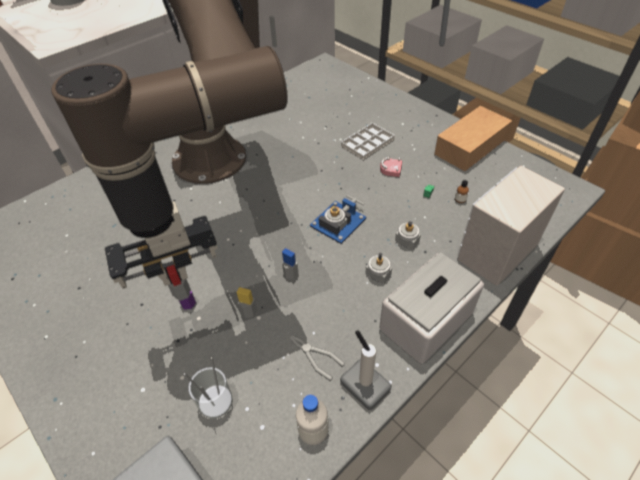

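The red socket is held: jaw opening is 16 mm and the wrist carries about 2–3 N. I'll take it over the nut.

Request:
arm_command --plan '[{"linear":[-2,0.7,0],"roll":0,"jaw":1},{"linear":[-5,1.8,0],"roll":-0.05,"jaw":1},{"linear":[-8.5,3.1,0],"roll":-0.1,"jaw":1},{"linear":[-12,4.3,0],"roll":-0.15,"jaw":1},{"linear":[-15.5,5.6,0],"roll":-0.2,"jaw":1},{"linear":[-19,6.9,0],"roll":-0.25,"jaw":1},{"linear":[-22.5,8.1,0],"roll":-0.3,"jaw":1},{"linear":[-26,9.4,0],"roll":-0.35,"jaw":1},{"linear":[-29.5,10.7,0],"roll":-0.4,"jaw":1},{"linear":[-33,12,0],"roll":-0.45,"jaw":1},{"linear":[-36.5,13.2,0],"roll":-0.485,"jaw":1},{"linear":[-39.5,14.3,0],"roll":-0.485,"jaw":1},{"linear":[-41.7,15.1,0],"roll":-0.485,"jaw":1},{"linear":[-42.8,15.5,0],"roll":-0.485,"jaw":1},{"linear":[-42.8,15.5,0],"roll":-0.485,"jaw":1},{"linear":[-42.8,15.5,0],"roll":-0.485,"jaw":1},{"linear":[-42.8,15.5,0],"roll":-0.485,"jaw":1},{"linear":[-42.8,15.5,0],"roll":-0.485,"jaw":1},{"linear":[-42.8,15.5,0],"roll":-0.485,"jaw":1}]'

```text
clock: 6.65
eef_pos: [491.9, 78.3, 206.4]
ee_rot: [[0.148, -0.989, -0.0], [-0.989, -0.148, -0.0], [0.0, 0.0, -1.0]]
wrist_force: [-0.2, -0.6, -2.5]
width: 15.8
```

```bash
python3 - <<'E'
from h import *
c=snap('wrist','wm'); S=snap('scene','sm');s=manip.read_state(); print(s['eef_pos'],s['wrist_force'],s['width'],s['ee_rot'])
R=np.array(s['ee_rot']); print(R.T@(np.array([491.2,80.0,s['eef_pos'][2]])-s['eef_pos'])/10)
print(np.degrees(np.arctan2(R[1,0],R[0,0])))
cv2.imwrite('pics/z7.png',cv2.resize(S['img'][130:250,270:400],(650,600),interpolation=cv2.INTER_CUBIC))
E
```

```text
[492.03861038  78.52988704 206.57280322] [ 0.70479481  0.66272078 -2.41368842] 15.445141371730603 [[ 1.48401022e-01 -9.88927266e-01 -1.00294925e-06]
 [-9.88927266e-01 -1.48401022e-01 -9.67809615e-06]
 [ 9.42209447e-06  2.42808322e-06 -1.00000000e+00]]
[-1.57828542e-01  6.11158403e-02 -1.33868109e-06]
-81.46572521032724
```

View pics/wm.png

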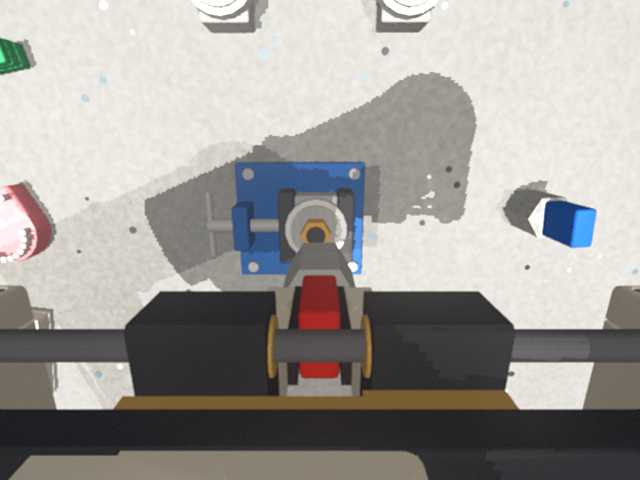

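View pics/z7.png

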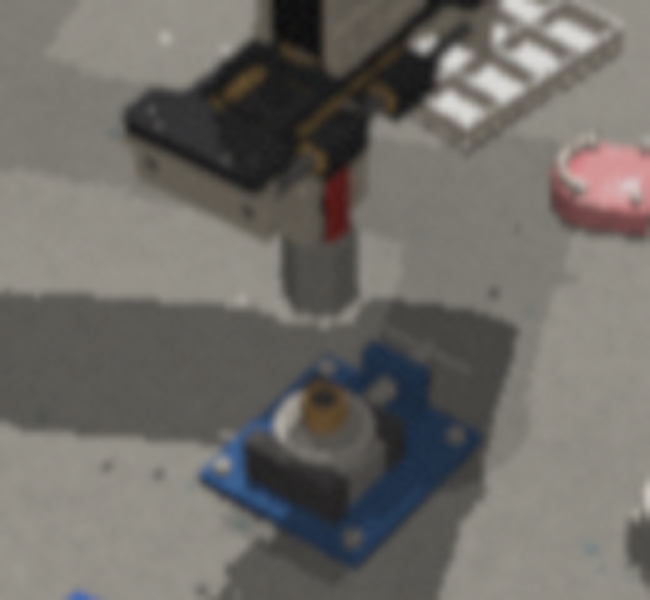

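```bash
python3 - <<'E'
from h import *
c=ld('wm'); k=8;u0,v0=280,195
sub=c['img'][v0:v0+65,u0:u0+75]; big=cv2.resize(sub,None,fx=k,fy=k,interpolation=cv2.INTER_LINEAR); hsv=cv2.cvtColor(big,cv2.COLOR_BGR2HSV)
cv2.imwrite('pics/z8.png',cv2.resize(sub,None,fx=k,fy=k,interpolation=cv2.INTER_CUBIC))
ms=((hsv[...,2]<95)&(hsv[...,1]<60)).astype(np.uint8)*255
n,l,st,ce=cv2.connectedComponentsWithStats(ms)
for i in range(1,n):
    if st[i,4]>3000:
        p=(ce[i]+.5)/k-.5+np.array([u0,v0]); print(st[i]/k,p,ray(c,*p,65))
E
```

```text
[   0.       0.      16.375   65.    5068.625] [285.28250851 226.0595437 ] [495.77637216 105.75846804  65.        ]
[ 56.875   0.     17.     36.    972.625] [346.37428512 204.61038909] [520.24212546  60.00690571  65.        ]
[  27.125   32.5     17.5     15.375 1738.   ] [315.33931782 235.17967851] [491.79976341  80.70231446  65.        ]
```

View pics/z8.png

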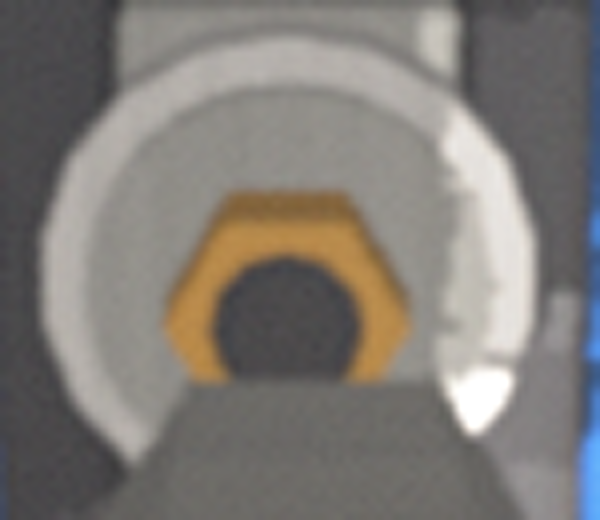

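```bash
python3 - <<'E'
from h import *
c=ld('wm'); R=np.array([[.1484,-.98893,0],[-.98893,-.1484,0],[0,0,-1]]); p=np.array([492.04,78.53,206.57])
for zo in(66,69):
  for sy in(-17,17):
    print(zo,sy,[proj(c,p+R@np.array([x,sy,zo])).round(1) for x in(-9.8,0,9.8)])
print(proj(c,[492.04,78.53,63]),proj(c,[491.6,80.7,63]))
# nut top-face front edge: z8 rows ~ 222 between cols 225..350 ; vertices (165,325),(410,325)
f=lambda u,v: ray(c,(u+.5)/8-.5+280,(v+.5)/8-.5+195,63).round(1)
print(f(165,325),f(410,325),f(287,222),f(235,222),f(345,222))
E
```

```text
66 -17 [array([301.3, 241.2]), array([317.7, 241.2]), array([334. , 241.2])]
66 17 [array([302.1, 293.4]), array([317.8, 293.4]), array([333.5, 293.4])]
69 -17 [array([301.5, 239.9]), array([317.7, 239.8]), array([333.8, 239.8])]
69 17 [array([302.3, 291.5]), array([317.8, 291.4]), array([333.3, 291.4])]
[318.0353474  234.63064962] [315.33038887 234.76789886]
[489.4  92.9  63. ] [493.1  68.1  63. ] [501.9  82.1  63. ] [501.2  87.3  63. ] [502.8  76.3  63. ]
```

Request:
arm_command --plan '[{"linear":[-0.24,0,0],"roll":0,"jaw":1},{"linear":[-0.24,0,2],"roll":0,"jaw":1},{"linear":[-0.24,0,4],"roll":0,"jaw":1},{"linear":[-0.24,0,5.5],"roll":0,"jaw":1},{"linear":[-0.24,0,6.4],"roll":0,"jaw":1},{"linear":[-0.24,0,6.8],"roll":0,"jaw":1},{"linear":[-0.24,0,6.8],"roll":0,"jaw":1},{"linear":[-0.24,0,6.8],"roll":0,"jaw":1},{"linear":[-0.24,0,6.8],"roll":0,"jaw":1}]'

```text
clock: 7.5
eef_pos: [492.3, 82.0, 139.5]
ee_rot: [[0.15, -0.989, 0.001], [-0.989, -0.15, 0.001], [-0.0, -0.001, -1.0]]
wrist_force: [0.1, -0.3, -1.4]
width: 15.9
```

```bash
python3 - <<'E'
from h import *
c=snap('wrist','wp'); S=snap('scene','sp');s=manip.read_state(); print(s['eef_pos'],s['wrist_force'],s['width'])
cv2.imwrite('pics/z9.png',cv2.resize(S['img'][160:250,290:390],(660,600),interpolation=cv2.INTER_CUBIC))
cv2.imwrite('pics/z10.png',cv2.resize(c['img'][180:300,260:380],(600,600),interpolation=cv2.INTER_CUBIC))
E
```

```text
[492.17800783  81.96937781 139.42864346] [ 1.07507174  0.17200275 -2.93585881] 15.899365865262968
```

View pics/z9.png

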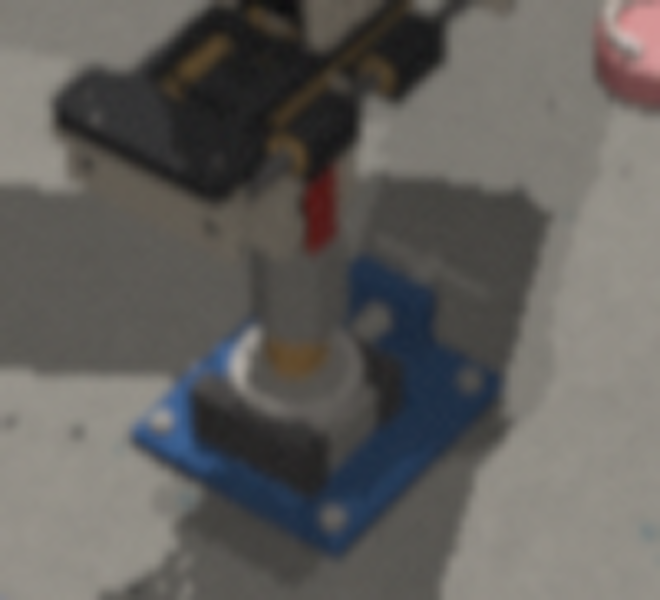

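View pics/z10.png

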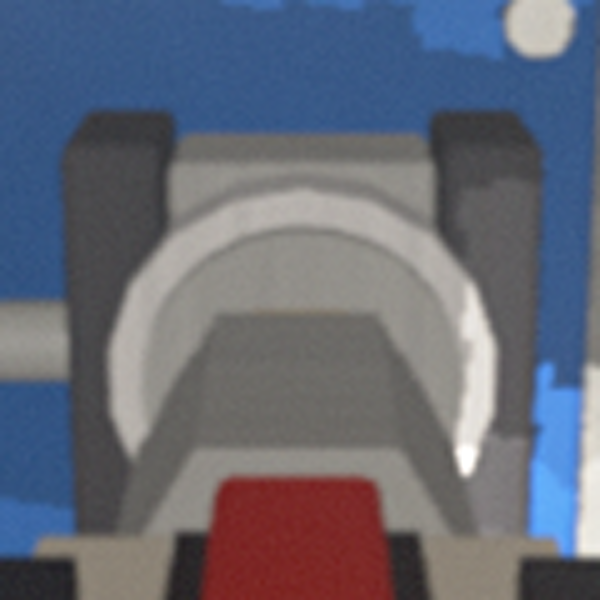

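Request:
arm_command --plan '[{"linear":[0.09,0.04,0],"roll":0,"jaw":1},{"linear":[0.09,0.04,0],"roll":0,"jaw":1},{"linear":[0.09,0.04,0.3],"roll":0,"jaw":1},{"linear":[0.09,0.04,0.6],"roll":0,"jaw":1},{"linear":[0.09,0.04,0.8],"roll":0,"jaw":1},{"linear":[0.09,0.04,1.0],"roll":0,"jaw":1},{"linear":[0.09,0.04,1.2],"roll":0,"jaw":1},{"linear":[0.09,0.04,1.4],"roll":0,"jaw":1},{"linear":[0.09,0.04,1.4],"roll":0,"jaw":1}]' --grip_force 40

```text
clock: 8.35
eef_pos: [491.2, 80.6, 124.0]
ee_rot: [[0.15, -0.989, -0.001], [-0.989, -0.15, -0.0], [0.0, 0.001, -1.0]]
wrist_force: [0.4, -0.5, -2.3]
width: 15.9
```

The rim is already about 6 mm below the nut top with no contact force, so it is sliding on. I'll continue down.

Request:
arm_command --plan '[{"linear":[0,0,0.2],"roll":0,"jaw":1},{"linear":[0,0,0.4],"roll":0,"jaw":1},{"linear":[0,0,0.55],"roll":0,"jaw":1},{"linear":[0,0,0.7],"roll":0,"jaw":1},{"linear":[0,0,0.8],"roll":0,"jaw":1},{"linear":[0,0,0.9],"roll":0,"jaw":1},{"linear":[0,0,0.9],"roll":0,"jaw":1},{"linear":[0,0,0.9],"roll":0,"jaw":1}]'

```text
clock: 9.02
eef_pos: [491.4, 80.7, 115.6]
ee_rot: [[0.15, -0.989, -0.0], [-0.989, -0.15, 0.0], [-0.0, 0.0, -1.0]]
wrist_force: [0.1, 0.3, -2.5]
width: 15.4
```

Request:
arm_command --plan '[{"linear":[0,0,0.1],"roll":0,"jaw":1},{"linear":[0,0,0.15],"roll":0,"jaw":1},{"linear":[0,0,0.2],"roll":0,"jaw":1},{"linear":[0,0,0.2],"roll":0,"jaw":1},{"linear":[0,0,0.2],"roll":0,"jaw":1},{"linear":[0,0,0.2],"roll":0,"jaw":1}]'

```text
clock: 9.52
eef_pos: [491.7, 80.8, 115.2]
ee_rot: [[0.15, -0.989, 0.001], [-0.989, -0.15, 0.0], [0.0, -0.001, -1.0]]
wrist_force: [-5.6, -0.7, 14.7]
width: 15.7
```

```bash
python3 - <<'E'
from h import *
c=snap('wrist','wq'); S=snap('scene','sq');s=manip.read_state(); print(s['eef_pos'],s['wrist_force'],s['width'],s['clock'])
cv2.imwrite('pics/z11.png',cv2.resize(S['img'][160:250,290:390],(660,600),interpolation=cv2.INTER_CUBIC))
cv2.imwrite('pics/z12.png',cv2.resize(c['img'][180:300,260:380],(600,600),interpolation=cv2.INTER_CUBIC))
E
```

```text
[491.69688382  80.76425276 115.20425861] [-6.05138669  1.03537878 14.80976663] 15.76382886081911 9.6167
```

View pics/z11.png

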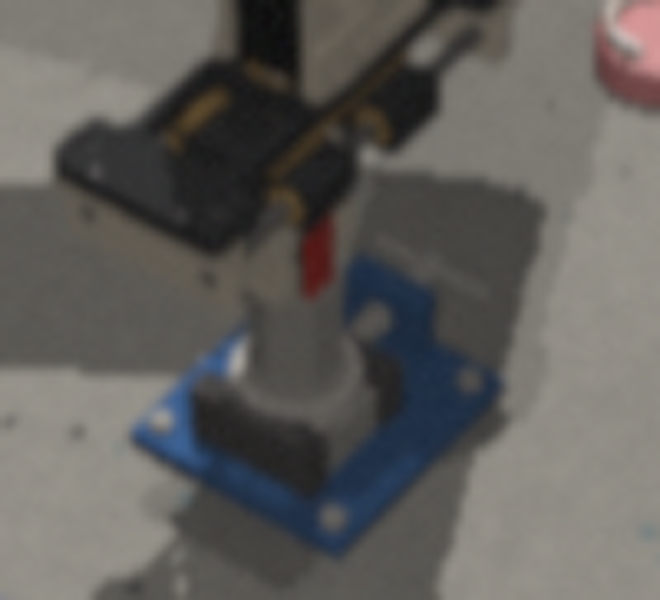

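View pics/z12.png

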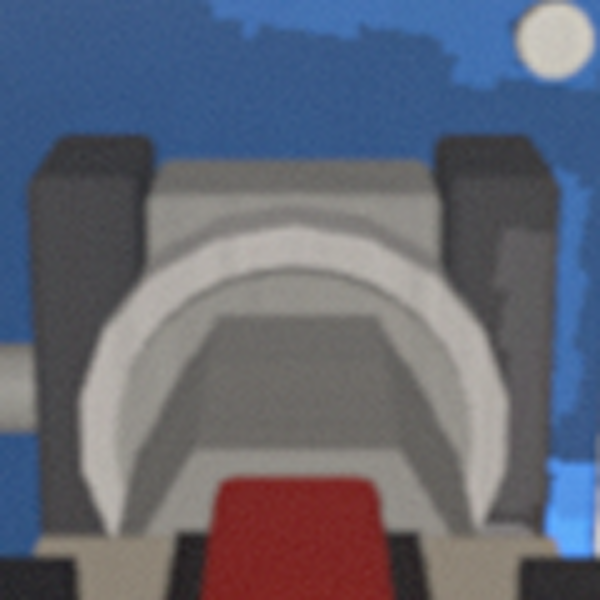

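The socket stopped at TCP z 115.2 (predicted 115.5) with about 17 N of reaction. No brass is visible, so the rim is on the washer. One last look at the whole scene before handing in.

View pics/sq.png

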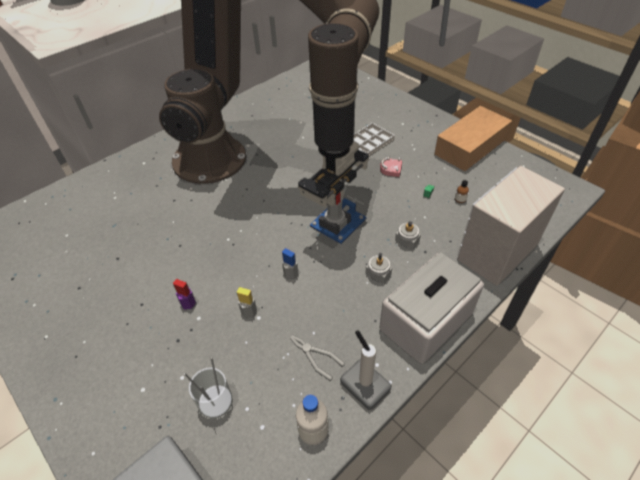

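Request:
arm_command --plan '[{"linear":[0,0,0],"roll":0,"jaw":1},{"linear":[0,0,0],"roll":0,"jaw":1},{"linear":[0,0,0],"roll":0,"jaw":1},{"linear":[0,0,0],"roll":0,"jaw":1}]'

```text
clock: 9.95
eef_pos: [491.7, 80.8, 115.2]
ee_rot: [[0.15, -0.989, 0.001], [-0.989, -0.15, 0.0], [0.0, -0.001, -1.0]]
wrist_force: [-5.5, -0.2, 15.3]
width: 16.0
```

The blue socket (288,258) and yellow socket (245,298) are standing where they were, the other objects are in place, and the pose is steady.

```bash
python3 -c "
from bench import manip
print(manip.sign_off())"
```

```text
the job is handed in; nothing more can be done
None
```

The large red-grip socket is fully seated on the clamped nut and still held by its grip. I handed the job in at about 10 s of the 64 s.

- **Choosing the socket:** the pictures put the clamped nut at about 22 mm across flats (21.9 mm from the top view). I therefore tried only the large socket and left the small and medium ones untouched.
- **Fit:** it slid past the nut top with no contact force. It stopped at TCP height 115.2 mm, against 115.5 mm predicted for the rim on the washer, with about 17 N of downward push. No brass shows below the rim in the last pictures.
- **Grip and pose:** the jaws are on the 16 mm grip at a 40 N setting, the tool is vertical to about 0.001 rad, and the reading stayed steady over the last 0.4 s.
- **Other objects:** the yellow and blue sockets, the purple look-alike and the bystanders look unmoved in the final scene picture.
- **Disagreements:** estimates of the nut centre from different views differed by 1–2 mm, within the stated calibration. A side force of about 5.5 N along −x remained while seated, so the socket is resting slightly against one side of the nut.

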